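# Seat the pivot cap, then wind back the belt tensioner and hold it

### The job

On the blue belt-tensioner unit, first press the yellow dust cap on the pivot down until it is fully home. Then push the sprung tensioner arm back past the click of its brass pawl until its red pointer is over the green part of the scale, so that the pawl carries no load, and finish there, with the fingers still holding the arm back against its spring: do not let it go. Leave the tools, tins, mug and other things on the bench where they are.

Things in the scene. Friction and masses are not known exactly. Their poses are not given: they have to be found in the camera images.
- base: belt-tensioner unit: blue plate 190 x 260 x 12 mm, bolted to the bench (cannot move). Origin at the plate's underside near its middle; z up. The vertical pivot of the tensioner arm stands at (0, +0.020) m in its x, y; the arm lies on the pivot's -y side and is pushed towards +x; the brass pawl slider and its guide (38 mm high) lie on the +y side. The bench top is z = 0; nothing on the plate but the red post is higher than 59 mm.
- cap (a joint): yellow round dust cap, 30 mm across, on the pivot: height in m by which it stands proud, 0 = fully home. It starts 6 to 10 mm proud, slides straight down with a steady friction of about 8 N, and stays where it is pushed.
- cap_top (a point): centre of the yellow cap's flat top; 47 mm above the bench when the cap is home.
- swing (a joint): swing of the tensioner arm about the vertical pivot, rad: 0 = slack at rest, grows anticlockwise seen from above as the arm is pushed back, rubber stop at 0.85. A spring pushes the arm back: 0.6 N m at 0, 1.1 N m at 0.85 (5 to 10 N at the post), and lifting the pawl adds some 2 to 4 N at the post on the way. The pawl clicks in behind the ratchet tooth between 0.50 and 0.56; let go after that, the arm falls back only onto the pawl, at about 0.53.
- tensioner: the tensioner arm, an aluminium bar 22 mm wide, top 37 mm above the bench: origin on the pivot axis at bench height, x out along the arm. It carries a black idler roller (32 mm across, 68 mm out, top at 56 mm) and, 115 mm out, an upright round red post (16 mm across, from 37 to 85 mm above the bench) to push or hold it by. A small red pointer at its nose travels over a scale on the plate: white from rest, green from swing 0.62 to the stop.
- post (a point): middle of the red post's height, 63 mm above the bench, on the post's axis, 115 mm from the pivot axis; it moves with the arm.
- pawl (a joint): travel of the brass pawl slider away from the ratchet wheel, m: 0 = sprung fully in, about 0.008 while the tooth lifts it, and it snaps back to 0 at the click.
- driver_red: red-handled screwdriver, 194 mm long; loose bystander, origin at its underside.
- wrench_a: open-ended steel wrench, 157 mm long; loose bystander, origin at its underside.
- fixture_a: pale machined block with locating pins, 45 x 90 x 40 mm; loose bystander, origin at its underside.
- calliper: calliper, 76 x 200 x 11 mm; loose bystander, origin at its underside.
- grease_tin: dark red round tin, 63 mm across, 36 mm high; loose bystander, origin at its underside.
- paste_tin: dark blue round tin, 57 mm across, 44 mm high; loose bystander, origin at its underside.
- mug: white mug, 92 mm across, 95 mm high; loose bystander, origin at its underside.

How it is judged:
By the outcome, as a careful person would: the job done as asked, in the order asked, and still so for the second after the job is handed in, while the arm keeps its last pose, push and grip.
It also fails if it takes over 38 s, if anything falls off the work surface, if the arm or the gripper's body presses on something with over 40 N, if the wrist force passes 120 N, or if a joint passes its speed limit or range.

### The arm

A 6-joint arm with a two-finger parallel gripper is mounted at the origin on the work surface; the furniture and walls round the work are solid. World frame = base frame: x ahead of the robot, y to its left, z up, the work surface at z = 0. Lengths are in m, angles in rad, forces in N, time in s.
With the tool pointing down it reaches from about 0.25 to 0.725 m from the base axis. Payload 4 kg.
Tool frame: the origin (TCP) lies at the very end of the fingers, on their centre line; the grasp point (between the pads) lies 19 mm behind it; y points along the fingers, z is the direction in which the jaws open and shut, and the axes are right-handed (so a half turn about y gives the same grasp; the last joint's range is limited). The gripper opens to 85 mm and grips with 20 to 120 N. Pads are 22 mm wide; open, the fingers measure 114 mm over their backs; the gripper's body (76 mm by 85 mm) begins 54 mm behind the grasp point. The pads swing forward as they close: fully open they stand 13 mm farther back than shut.
Start: joints at [1.292, 0.241, 0.005, 1.335, 0, 1.571], TCP at [0.138, 0.481, 0.231] pointing down, gripper open.
Joint ranges: [-2.72, 2.72], [-1.05, 1.87], [-1.09, 1.28], [-1.99, 2.15], [-1.42, 1.44], [-3.14, 3.14]. Speed limits (rad/s): [2.79, 2.79, 3.14, 3.14, 3.14, 3.14].

### API

Orientations are given as a 3x3 rotation matrix whose columns are the frame's x, y, z axes.
In Python, from workcell import * gives the robot as it stands.
- The arm moves only by the shell command python3 -m creep 'ROWS' [OPENING] [FORCE]. ROWS is JSON, a list of rows, each an object of numbers: "dx", "dy", "dz": the shift along the world's x, y, z in m; "ax", "ay", "az": the turn, a rotation vector about the world's x, y, z in rad. In form: [{"dx": .., "dy": .., "dz": .., "ax": .., "ay": .., "az": ..}, ...]. A call has 1 to 20 rows; each row is the pose to reach, as a shift and turn from the pose commanded when the call began; what a row does not reach only later rows make up. A row lasts 1/10 s, in which the tool goes at most 50 mm and 8.59 degrees, less where a joint would pass 70% of its speed; a pose out of reach is approached as far as the arm can. A call with a gripper value outside its range is refused whole. OPENING is the closure, from 0 (fully open) to 1 (shut), set as the call begins (- or left out, the last holds). The fingers move at their own pace and stop on an object; FORCE is the grip in N (left out, the last holds). Time passes only in rows, so rows that repeat a pose let the fingers close. It gives the time, the measured TCP pose, the force and the opening at its end, in the units of the state.
- get_obs(): the state, without advancing time (a new reading comes with each control period).
- capture(name): name is "scene" or "top" or "wrist"; returns the picture (384x512x3 uint8, blue, green, red); there is no depth.
- camera_model(name): a dict with "camera_matrix" (3x3 intrinsics, pixels), "dist_coeffs" ([k1, k2, p1, p2, k3] as OpenCV has them; the pictures are not rectified), "rvec" (rotation vector, rad) and "tvec" (3), from world to camera coordinates, as OpenCV has them; the wrist camera has in their place "hand_eye" (4x4, takes a point from camera to tool coordinates, whose origin is the TCP and whose axes are the tool frame's). Camera axes: x right, y down, z forward; pixel columns grow to the right and rows downward; lengths in m; the calibration is good to about 2 mm. A picture is of the moment at which its call begins: read the wrist's pose just before it. camera_model takes no time and is no camera call.
- hand_in(): hands the job in, once; it reports no verdict.
The state is a dict: "clock": time; "q": joint angles; "qd": joint speeds; "tau": joint torques, N m; "eef_pos": TCP position; "tcp_rot": TCP orientation; "wrist_force": force on the tool from outside, world axes, zero at the start; "moment": the same for the moment, N m; "width": finger opening in m.
Only numpy, scipy, OpenCV 4.12 (cv2) and the standard library are available. Lean on these libraries where they do the work, as an engineer would, in place of code of your own. Each camera call takes 0.05 s, during which the arm holds its last target. There are 200 camera calls.

## Working session

There is one attempt and no reset: what is moved stays moved. The work goes in short steps, Python scripts to look and compute and a shell command to move; the robot and the scene stay as the last step left them, time stands still between calls to the robot, and variables do not carry over. Pictures are saved under pics/ and viewed, about 8 in all and at most 12, crops included, and the job is handed in when it is done.

```bash
mkdir -p pics; cat > h.py <<'E'
import numpy as np, cv2
from workcell import *
def cam(n,o=None):
    m=camera_model(n); K=np.array(m["camera_matrix"]);d=np.array(m["dist_coeffs"],float)
    if "hand_eye" in m:
        T=np.array(m["hand_eye"]);R0=np.array(o["tcp_rot"]).reshape(3,3)
        return K,d,R0@T[:3,:3],R0@T[:3,3]+np.array(o["eef_pos"])
    R=cv2.Rodrigues(np.array(m["rvec"],float))[0]
    return K,d,R.T,-R.T@np.array(m["tvec"],float).ravel()
def ray(c,px):
    K,d,R,p=c
    u=cv2.undistortPoints(np.array([[px]],float),K,d).ravel()
    v=R@np.array([u[0],u[1],1]);return p,v/np.linalg.norm(v)
def onz(c,px,z):
    p,v=ray(c,px);return p+v*(z-p[2])/v[2]
def meet(c1,a,c2,b):
    p,v=ray(c1,a);q,w=ray(c2,b)
    s=np.linalg.lstsq(np.stack([v,-w],1),q-p,rcond=None)[0]
    A=p+v*s[0];B=q+w*s[1];return (A+B)/2,np.linalg.norm(A-B)
def proj(c,P):
    K,d,R,p=c
    return cv2.projectPoints(np.array([P],float),cv2.Rodrigues(R.T)[0],-R.T@p,K,d)[0].ravel()
def blobs(im,name,lo,hi,amin=25):
    h=cv2.cvtColor(im,cv2.COLOR_BGR2HSV); m=cv2.inRange(h,np.array(lo),np.array(hi))
    n,l,s,c=cv2.connectedComponentsWithStats(m)
    for i in range(1,n):
        if s[i,4]>=amin: print(name,c[i].round(1),s[i].tolist())
E
python3 - <<'E'
from h import *
o=get_obs();print({k:np.round(v,3).tolist() for k,v in o.items()})
for n in("scene","top"):
    im=capture(n);cv2.imwrite(f"pics/{n}0.png",im);print(n)
    blobs(im,"yellow",(22,110,90),(35,255,255));blobs(im,"red",(0,140,70),(6,255,255));blobs(im,"red2",(174,140,70),(180,255,255));blobs(im,"green",(40,80,50),(85,255,255))
    print(cam(n)[3])
a=[cv2.imread(f"pics/{n}0.png") for n in("scene","top")]
cv2.imwrite("pics/both.png",cv2.resize(np.vstack(a),None,fx=.78,fy=.78))
E
```

```text
{'clock': 0.0, 'q': [1.292, 0.241, 0.004, 1.335, -0.0, 1.571], 'qd': [0.001, 0.0, 0.0, -0.0, -0.001, -0.0], 'tau': [0.001, -37.231, 25.241, 0.017, 0.0, 0.0], 'eef_pos': [0.137, 0.48, 0.23], 'tcp_rot': [[0.961, -0.001, 0.275], [-0.275, -0.002, 0.961], [0.0, -1.0, -0.002]], 'wrist_force': [-0.431, 1.071, 0.466], 'moment': [-0.024, -0.025, -0.018], 'width': 0.085}
scene
yellow [298.6 212. ] [294, 208, 11, 9, 70]
yellow [145.  289.4] [117, 277, 59, 27, 913]
red [414.9  74.7] [402, 56, 26, 37, 303]
red [206.5 138.6] [178, 123, 51, 32, 862]
red [364.6 152.9] [356, 148, 19, 12, 91]
red [179.  171.6] [171, 163, 16, 20, 136]
red [103.5 190.3] [93, 184, 22, 13, 209]
red [327.  231.2] [324, 225, 6, 16, 50]
red2 [325.3 236. ] [323, 229, 6, 13, 29]
green [237.6  41.9] [236, 22, 4, 42, 153]
green [230.9  39.3] [227, 25, 7, 40, 144]
green [349.8 234.5] [348, 231, 5, 8, 31]
[-0.26855977 -0.45945085  0.67730183]
top
yellow [304.1 214.4] [300, 210, 9, 10, 72]
yellow [229.9 339.9] [202, 326, 54, 27, 945]
red [281.5  58.5] [274, 53, 16, 12, 95]
red [319.2  75.2] [308, 68, 23, 16, 150]
red [152.1 113. ] [122, 77, 62, 69, 3569]
red [360.6  94.1] [350, 87, 23, 15, 150]
red [162.2 195.1] [156, 181, 14, 30, 250]
red [121.4 263.9] [111, 254, 22, 21, 365]
green [172.5  81.9] [168, 75, 10, 17, 86]
green [346.4 209.7] [345, 205, 4, 10, 32]
[ 0.36493308 -0.00974054  1.22812279]
```

View pics/scene0.png

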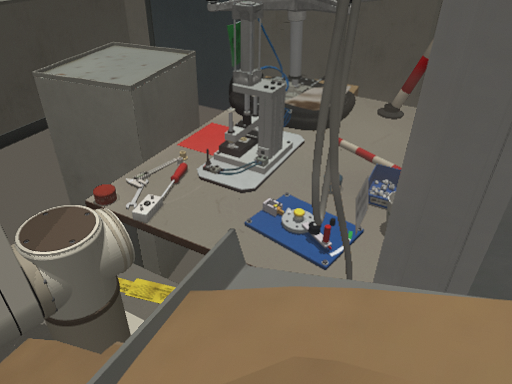

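View pics/top0.png

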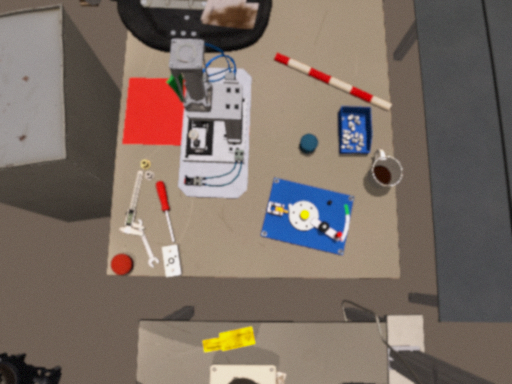

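```bash
python3 - <<'E'
from h import *
s,t=cam("scene"),cam("top")
print("cap",meet(s,(298.6,212),t,(304.1,214.4)), onz(t,(304.1,214.4),.055), onz(s,(298.6,212),.055))
im=cv2.imread("pics/top0.png");blobs(im,"r",(0,100,50),(8,255,255),5);blobs(im,"r",(172,100,50),(180,255,255),5)
for n,p in dict(c1=(278,179),c2=(354,193),c3=(341,253),c4=(262,236),green=(346.4,209.7),redtop=(338,236),mug=(385,172)).items(): print(n,onz(t,p,.012).round(3))
print("origin top",proj(t,(0,0,0)),"tcp",proj(t,(.138,.481,.231)),proj(s,(0,0,0)))
print("post scene top",onz(s,(327,224.5),.085),"bottom",onz(s,(325,241),.037))
cv2.imwrite("pics/z.png",np.vstack([cv2.resize(im[170:260,250:410],(640,360),interpolation=cv2.INTER_CUBIC)]))
E
```

```text
cap (array([ 0.53331951, -0.17899747,  0.05213077]), np.float64(0.0008889577508363788)) [ 0.53312194 -0.1789827   0.055     ] [ 0.52933043 -0.17993733  0.055     ]
r [281.5  58.5] [274, 52, 16, 14, 121]
r [319.3  75.2] [308, 67, 24, 17, 184]
r [151.9 113.1] [122, 77, 63, 69, 3684]
r [183.8  87.8] [182, 79, 5, 18, 51]
r [360.5  93.9] [349, 86, 24, 17, 186]
r [162. 195.] [155, 180, 15, 32, 286]
r [337.5 235.3] [335, 234, 6, 4, 17]
r [121.3 264. ] [110, 253, 23, 23, 398]
r [280.5  58.5] [277, 57, 8, 4, 13]
r [285.2  60.8] [284, 59, 3, 5, 6]
r [314.  72.] [312, 70, 4, 5, 9]
r [321.2  76.6] [317, 73, 10, 7, 24]
r [355.2  90.8] [354, 89, 3, 4, 5]
r [361.1  93. ] [358, 91, 7, 5, 12]
r [367.3  96.1] [365, 93, 6, 7, 15]
r [339.5 234.3] [337, 232, 5, 6, 12]
c1 [ 0.65  -0.104  0.012]
c2 [ 0.609 -0.344  0.012]
c3 [ 0.422 -0.297  0.012]
c4 [ 0.471 -0.055  0.012]
green [ 0.556 -0.318  0.012]
redtop [ 0.474 -0.289  0.012]
mug [ 0.679 -0.447  0.012]
origin top [241.38624757 397.29889205] tcp [ 42.26069368 361.69570236] [ 99.70758263 353.95942554]
post scene top [ 0.47784453 -0.27219684  0.085     ] bottom [ 0.47407361 -0.27432823  0.037     ]
```

View pics/z.png

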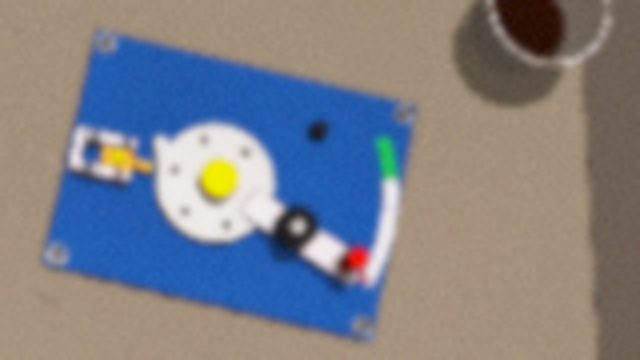

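The unit is clear in view: cap is at about (0.533,-0.179) and the post at about (0.476,-0.273), with the arm at rest. Pixels in the top view are (304,214) for the cap, (339,235) for the post and (346,210) for the green scale. Next I move over the unit.

```bash
python3 -m creep '[{"dx":0.02,"dy":-0.04,"az":-0.1},{"dx":0.05,"dy":-0.08,"az":-0.2},{"dx":0.07,"dy":-0.12,"az":-0.31},{"dx":0.09,"dy":-0.16,"az":-0.42},{"dx":0.11,"dy":-0.2,"az":-0.53},{"dx":0.13,"dy":-0.24,"az":-0.64},{"dx":0.15,"dy":-0.28,"az":-0.75},{"dx":0.18,"dy":-0.32,"az":-0.86},{"dx":0.2,"dy":-0.36,"az":-0.97},{"dx":0.22,"dy":-0.4,"az":-1.08},{"dx":0.25,"dy":-0.44,"az":-1.19},{"dx":0.27,"dy":-0.48,"az":-1.3},{"dx":0.29,"dy":-0.52,"az":-1.41},{"dx":0.31,"dy":-0.56,"az":-1.52},{"dx":0.34,"dy":-0.6,"az":-1.63},{"dx":0.36,"dy":-0.64,"az":-1.74},{"dx":0.383,"dy":-0.68,"az":-1.82},{"dx":0.383,"dy":-0.68,"az":-1.82},{"dx":0.383,"dy":-0.68,"az":-1.82}]' 1 40
python3 - <<'E'
from h import *
print(np.round(camera_model("wrist")["hand_eye"],3))
o=get_obs();print({k:np.round(v,3).tolist() for k,v in o.items()})
im=capture("wrist");cv2.imwrite("pics/w1.png",im)
blobs(im,"yellow",(22,110,90),(35,255,255));blobs(im,"red",(0,140,60),(8,255,255));blobs(im,"red2",(172,140,60),(180,255,255))
blobs(im,"green",(40,80,50),(85,255,255))
c=cam("wrist",o);print(proj(c,(.533,-.179,.054)),proj(c,(.476,-.273,.085)))
E
```

```text
[[-0.     0.957  0.289 -0.075]
 [-0.    -0.289  0.957 -0.141]
 [ 1.     0.     0.001 -0.   ]
 [ 0.     0.     0.     1.   ]]
{'clock': 0.1, 'q': [1.292, 0.241, 0.004, 1.335, -0.0, 1.571], 'qd': [0.0, -0.001, 0.002, -0.001, -0.001, 0.001], 'tau': [-0.0, -37.314, 25.301, 0.011, -0.0, 0.0], 'eef_pos': [0.137, 0.48, 0.23], 'tcp_rot': [[0.961, -0.001, 0.275], [-0.275, -0.002, 0.961], [0.0, -1.0, -0.002]], 'wrist_force': [-0.27, 0.628, 0.82], 'moment': [0.072, -0.011, 0.02], 'width': 0.085}
yellow [  2.  246.2] [0, 240, 7, 12, 50]
red [226.7 329.7] [208, 321, 38, 18, 413]
[-60.09790851 498.94228621] [-146.5575249  505.696956 ]schema error: expected keys dx, dy, dz, ax, ay, az
```

View pics/w1.png

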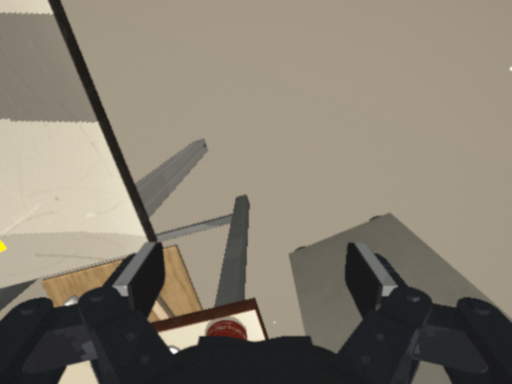

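The call was refused because every row needs all six keys, so nothing moved. The wrist view still shows the start area. I'll resend it with all keys.

```bash
python3 -m creep '[{"dx":0.02,"dy":-0.04,"dz":0,"ax":0,"ay":0,"az":-0.1},{"dx":0.05,"dy":-0.08,"dz":0,"ax":0,"ay":0,"az":-0.2},{"dx":0.07,"dy":-0.12,"dz":0,"ax":0,"ay":0,"az":-0.31},{"dx":0.09,"dy":-0.16,"dz":0,"ax":0,"ay":0,"az":-0.42},{"dx":0.11,"dy":-0.2,"dz":0,"ax":0,"ay":0,"az":-0.53},{"dx":0.13,"dy":-0.24,"dz":0,"ax":0,"ay":0,"az":-0.64},{"dx":0.15,"dy":-0.28,"dz":0,"ax":0,"ay":0,"az":-0.75},{"dx":0.18,"dy":-0.32,"dz":0,"ax":0,"ay":0,"az":-0.86},{"dx":0.2,"dy":-0.36,"dz":0,"ax":0,"ay":0,"az":-0.97},{"dx":0.22,"dy":-0.4,"dz":0,"ax":0,"ay":0,"az":-1.08},{"dx":0.25,"dy":-0.44,"dz":0,"ax":0,"ay":0,"az":-1.19},{"dx":0.27,"dy":-0.48,"dz":0,"ax":0,"ay":0,"az":-1.3},{"dx":0.29,"dy":-0.52,"dz":0,"ax":0,"ay":0,"az":-1.41},{"dx":0.31,"dy":-0.56,"dz":0,"ax":0,"ay":0,"az":-1.52},{"dx":0.34,"dy":-0.6,"dz":0,"ax":0,"ay":0,"az":-1.63},{"dx":0.36,"dy":-0.64,"dz":0,"ax":0,"ay":0,"az":-1.74},{"dx":0.383,"dy":-0.68,"dz":0,"ax":0,"ay":0,"az":-1.82},{"dx":0.383,"dy":-0.68,"dz":0,"ax":0,"ay":0,"az":-1.82},{"dx":0.383,"dy":-0.68,"dz":0,"ax":0,"ay":0,"az":-1.82}]' 1 40
cat > look.py <<'E'
import sys
from h import *
o=get_obs();print({k:np.round(v,3).tolist() for k,v in o.items() if k in("clock","q","eef_pos","tcp_rot","wrist_force","width")})
im=capture("wrist");cv2.imwrite(f"pics/{sys.argv[1]}.png",im)
blobs(im,"yellow",(22,110,90),(35,255,255));blobs(im,"red",(0,140,60),(8,255,255));blobs(im,"red2",(172,140,60),(180,255,255))
blobs(im,"green",(40,80,50),(85,255,255))
c=cam("wrist",o);print(proj(c,(.533,-.179,.054)),proj(c,(.476,-.273,.085)))
np.savez(f"{sys.argv[1]}.npz",p=o["eef_pos"],R=o["tcp_rot"])
E
python3 look.py w2
```

```text
clock: 2.05
eef_pos: [0.5202, -0.1999, 0.23]
tcp_rot: [[-0.505, -0.002, 0.863], [-0.863, 0.001, -0.505], [0.0, -1.0, -0.003]]
wrist_force: [-0.1, 0.6, 0.1]
width: 0.0003
{'clock': 2.05, 'q': [-0.367, 0.358, 0.163, 1.379, 0.0, 1.733], 'eef_pos': [0.52, -0.2, 0.23], 'tcp_rot': [[-0.505, -0.002, 0.863], [-0.863, 0.001, -0.505], [0.0, -1.0, -0.003]], 'wrist_force': [-0.128, 0.59, 0.122], 'width': 0.0}
yellow [235.9  73.3] [225, 56, 21, 41, 450]
yellow [256.9 142.4] [243, 129, 28, 28, 619]
green [327.2 223.1] [315, 213, 25, 21, 201]
[256.2767309  145.43628648] [254.48387164 255.99484066]
```

View pics/w2.png

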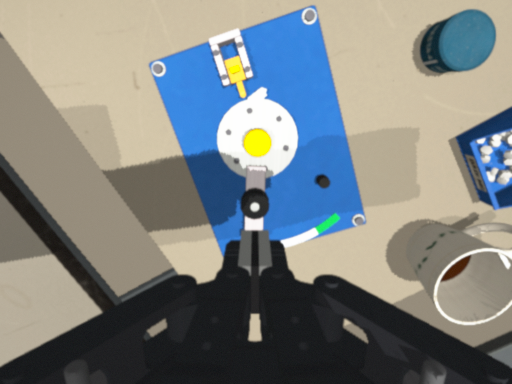

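The wrist view shows the cap at (257,142), matching my estimate; the post is hidden by the fingers. I'll shift 0.1 m out along the arm for a second view of both.

```bash
python3 -m creep '[{"dx":-0.02,"dy":-0.04,"dz":0,"ax":0,"ay":0,"az":0},{"dx":-0.045,"dy":-0.075,"dz":0,"ax":0,"ay":0,"az":0},{"dx":-0.045,"dy":-0.075,"dz":0,"ax":0,"ay":0,"az":0},{"dx":-0.045,"dy":-0.075,"dz":0,"ax":0,"ay":0,"az":0}]'
python3 look.py w3
```

```text
clock: 2.5
eef_pos: [0.4749, -0.2735, 0.232]
tcp_rot: [[-0.504, 0.001, 0.864], [-0.864, 0.0, -0.504], [-0.001, -1.0, 0.0]]
wrist_force: [0.1, 0.8, 0.8]
width: -0.0
{'clock': 2.5, 'q': [-0.523, 0.336, 0.137, 1.371, 0.001, 1.576], 'eef_pos': [0.475, -0.273, 0.232], 'tcp_rot': [[-0.504, 0.001, 0.864], [-0.864, 0.0, -0.504], [-0.001, -1.0, 0.0]], 'wrist_force': [0.144, 0.756, 0.831], 'width': -0.0}
yellow [242.7   3.4] [239, 0, 8, 9, 47]
yellow [258.8  53.9] [244, 38, 30, 33, 753]
red [254.  172.7] [247, 162, 15, 22, 260]
green [332.8 155.2] [320, 144, 26, 23, 235]
[258.02877303  55.47034431] [256.06701582 174.6494043 ]
```

View pics/w3.png

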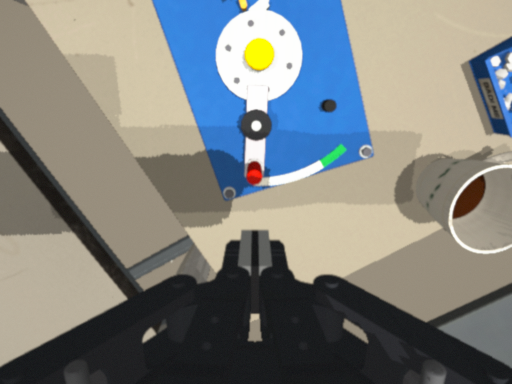

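```bash
python3 - <<'E'
from h import *
def W(n):
    z=np.load(n+".npz");return cam("wrist",dict(tcp_rot=z["R"],eef_pos=z["p"]))
a,b,t,s=W("w2"),W("w3"),cam("top"),cam("scene")
print("cap w2w3",meet(a,(256.9,142.4),b,(258.8,53.9)),"w3/top",meet(b,(258.8,53.9),t,(304.1,214.4)))
for c,p in((a,(256.9,142.4)),(b,(258.8,53.9))):print(onz(c,p,.054).round(4))
im=cv2.imread("pics/w3.png");h=cv2.cvtColor(im,cv2.COLOR_BGR2HSV)
m=cv2.inRange(h,(0,140,60),(8,255,255))|cv2.inRange(h,(172,140,60),(180,255,255))
print(m[158:190,244:264]//255); print(h[158:190,254,2])
for p in((255,167),(255,168)):
  P=onz(b,p,.085);d=P-np.array([.533,-.179,0]);print("posttop",P.round(4),np.hypot(*d[:2]),np.degrees(np.arctan2(d[1],d[0])))
print("post w3/scene",meet(b,(254,172.7),s,(326.5,232)))
print("green ctr",onz(b,(332.8,155.2),.013),"mug rim", onz(b,(490,208),.095))
E
```

```text
cap w2w3 (array([ 0.53474965, -0.17747759,  0.04755495]), np.float64(0.00015418130210049)) w3/top (array([ 0.53352972, -0.17859413,  0.05653242]), np.float64(0.0012924912626302043))
[ 0.5351 -0.1766  0.054 ]
[ 0.5343 -0.1782  0.054 ]
[[0 0 0 0 0 0 0 0 0 0 0 0 0 0 0 0 0 0 0 0]
 [0 0 0 0 0 0 0 0 0 0 0 0 0 0 0 0 0 0 0 0]
 [0 0 0 0 0 0 0 0 0 0 0 0 0 0 0 0 0 0 0 0]
 [0 0 0 0 0 0 0 0 0 0 0 0 0 0 0 0 0 0 0 0]
 [0 0 0 0 0 0 0 0 1 1 1 1 1 0 0 0 0 0 0 0]
 [0 0 0 0 0 0 0 1 1 1 1 1 1 1 0 0 0 0 0 0]
 [0 0 0 0 0 1 1 1 1 1 1 1 1 1 1 0 0 0 0 0]
 [0 0 0 0 0 1 1 1 1 1 1 1 1 1 1 1 0 0 0 0]
 [0 0 0 0 1 1 1 1 1 1 1 1 1 1 1 1 0 0 0 0]
 [0 0 0 0 1 1 1 1 1 1 1 1 1 1 1 1 0 0 0 0]
 [0 0 0 0 1 1 1 1 1 1 1 1 1 1 1 1 1 0 0 0]
 [0 0 0 0 1 1 1 1 1 1 1 1 1 1 1 1 1 0 0 0]
 [0 0 0 0 1 1 1 1 1 1 1 1 1 1 1 1 1 0 0 0]
 [0 0 0 0 1 1 1 1 1 1 1 1 1 1 1 1 1 0 0 0]
 [0 0 0 1 1 1 1 1 1 1 1 1 1 1 1 1 1 0 0 0]
 [0 0 0 1 1 1 1 1 1 1 1 1 1 1 1 1 1 1 0 0]
 [0 0 0 1 1 1 1 1 1 1 1 1 1 1 1 1 1 1 0 0]
 [0 0 0 1 1 1 1 1 1 1 1 1 1 1 1 1 1 1 0 0]
 [0 0 0 1 1 1 1 1 1 1 1 1 1 1 1 1 1 1 0 0]
 [0 0 0 1 1 1 1 1 1 1 1 1 1 1 1 1 1 1 0 0]
 [0 0 
[... 281 characters left out ...]
 0 0 0 0 0 0]
 [0 0 0 0 0 0 0 0 0 0 0 0 0 0 0 0 0 0 0 0]
 [0 0 0 0 0 0 0 0 0 0 0 0 0 0 0 0 0 0 0 0]
 [0 0 0 0 0 0 0 0 0 0 0 0 0 0 0 0 0 0 0 0]
 [0 0 0 0 0 0 0 0 0 0 0 0 0 0 0 0 0 0 0 0]
 [0 0 0 0 0 0 0 0 0 0 0 0 0 0 0 0 0 0 0 0]]
[241 234 214 151 119 118 117 116 119 120 131 183 235 250 252 252 250 239
 203 174 167 167 164 164 162 163 158 134 163 191 202 204]
posttop [ 0.4789 -0.266   0.085 ] 0.10244684859024533 -121.87947561078327
posttop [ 0.4784 -0.2668  0.085 ] 0.10342212449097515 -121.86377700977654
post w3/scene (array([ 0.4730569 , -0.2745784 ,  0.06626756]), np.float64(0.0006587672444638825))
green ctr [ 0.55745135 -0.31392572  0.013     ] mug rim [ 0.6569332  -0.41403612  0.095     ]
```

```bash
python3 - <<'E'
from h import *
z=np.load("w3.npz");b=cam("wrist",dict(tcp_rot=z["R"],eef_pos=z["p"]))
for p in((254.3,176.5),(254.3,177.5)):
  P=onz(b,p,.085);d=P-np.array([.534,-.178,0]);print("posttop",P.round(4),np.hypot(*d[:2]),np.degrees(np.arctan2(d[1],d[0])))
E
```

```text
posttop [ 0.4736 -0.2737  0.085 ] 0.11318510189884448 -122.24538015743991
posttop [ 0.4731 -0.2746  0.085 ] 0.11417782175382676 -122.22804287007393
```

```bash
python3 -m creep '[{"dx":0.025,"dy":0.04,"dz":-0.02,"ax":0,"ay":0,"az":0},{"dx":0.05,"dy":0.08,"dz":-0.04,"ax":0,"ay":0,"az":0},{"dx":0.059,"dy":0.0955,"dz":-0.08,"ax":0,"ay":0,"az":0},{"dx":0.059,"dy":0.0955,"dz":-0.12,"ax":0,"ay":0,"az":0},{"dx":0.059,"dy":0.0955,"dz":-0.15,"ax":0,"ay":0,"az":0},{"dx":0.059,"dy":0.0955,"dz":-0.17,"ax":0,"ay":0,"az":0},{"dx":0.059,"dy":0.0955,"dz":-0.17,"ax":0,"ay":0,"az":0},{"dx":0.059,"dy":0.0955,"dz":-0.17,"ax":0,"ay":0,"az":0}]' 1
```

```text
clock: 3.35
eef_pos: [0.535, -0.1774, 0.0618]
tcp_rot: [[-0.502, -0.0, 0.865], [-0.865, 0.0, -0.502], [-0.0, -1.0, -0.0]]
wrist_force: [0.3, -0.3, 0.5]
width: 0.0003
```

```bash
python3 -m creep '[{"dx":0,"dy":0,"dz":-0.002,"ax":0,"ay":0,"az":0},{"dx":0,"dy":0,"dz":-0.004,"ax":0,"ay":0,"az":0},{"dx":0,"dy":0,"dz":-0.006,"ax":0,"ay":0,"az":0},{"dx":0,"dy":0,"dz":-0.008,"ax":0,"ay":0,"az":0},{"dx":0,"dy":0,"dz":-0.01,"ax":0,"ay":0,"az":0},{"dx":0,"dy":0,"dz":-0.01,"ax":0,"ay":0,"az":0}]' 1
python3 -m creep '[{"dx":0,"dy":0,"dz":-0.001,"ax":0,"ay":0,"az":0},{"dx":0,"dy":0,"dz":-0.002,"ax":0,"ay":0,"az":0},{"dx":0,"dy":0,"dz":-0.003,"ax":0,"ay":0,"az":0},{"dx":0,"dy":0,"dz":-0.004,"ax":0,"ay":0,"az":0},{"dx":0,"dy":0,"dz":-0.004,"ax":0,"ay":0,"az":0}]'
```

```text
clock: 3.95
eef_pos: [0.5352, -0.1791, 0.0525]
tcp_rot: [[-0.504, 0.002, 0.864], [-0.864, -0.0, -0.504], [-0.001, -1.0, 0.002]]
wrist_force: [-0.9, 1.5, 5.2]
width: -0.0001
clock: 4.45
eef_pos: [0.5352, -0.1791, 0.0487]
tcp_rot: [[-0.504, 0.002, 0.864], [-0.864, -0.0, -0.504], [-0.001, -1.0, 0.002]]
wrist_force: [-2.1, 0.7, 6.0]
width: -0.0
```

```bash
python3 -m creep '[{"dx":0,"dy":0,"dz":-0.001,"ax":0,"ay":0,"az":0},{"dx":0,"dy":0,"dz":-0.002,"ax":0,"ay":0,"az":0},{"dx":0,"dy":0,"dz":-0.0025,"ax":0,"ay":0,"az":0},{"dx":0,"dy":0,"dz":-0.0025,"ax":0,"ay":0,"az":0}]'
```

```text
clock: 4.85
eef_pos: [0.5352, -0.1791, 0.047]
tcp_rot: [[-0.504, 0.002, 0.864], [-0.864, -0.001, -0.504], [-0.001, -1.0, 0.002]]
wrist_force: [-3.5, 0.9, 10.6]
width: 0.0001
```

```bash
python3 -m creep '[{"dx":0,"dy":0,"dz":-0.001,"ax":0,"ay":0,"az":0},{"dx":0,"dy":0,"dz":-0.002,"ax":0,"ay":0,"az":0},{"dx":0,"dy":0,"dz":-0.002,"ax":0,"ay":0,"az":0}]'
```

```text
clock: 5.15
eef_pos: [0.5354, -0.1792, 0.0469]
tcp_rot: [[-0.504, 0.003, 0.864], [-0.864, -0.001, -0.504], [-0.001, -1.0, 0.003]]
wrist_force: [-6.0, 2.4, 21.4]
width: -0.0
```

The cap is home: z stays at 46.9 mm while the force rises to 21 N. Next I lift, open and go above the post.

```bash
python3 -m creep '[{"dx":0,"dy":0,"dz":0.03,"ax":0,"ay":0,"az":0},{"dx":0,"dy":0,"dz":0.07,"ax":0,"ay":0,"az":0},{"dx":-0.02,"dy":-0.03,"dz":0.1,"ax":0,"ay":0,"az":-0.03},{"dx":-0.04,"dy":-0.065,"dz":0.11,"ax":0,"ay":0,"az":-0.03},{"dx":-0.0625,"dy":-0.096,"dz":0.11,"ax":0,"ay":0,"az":-0.03},{"dx":-0.0625,"dy":-0.096,"dz":0.11,"ax":0,"ay":0,"az":-0.03},{"dx":-0.0625,"dy":-0.096,"dz":0.11,"ax":0,"ay":0,"az":-0.03}]' 0
python3 look.py w4
```

```text
clock: 5.85
eef_pos: [0.4715, -0.2756, 0.1529]
tcp_rot: [[-0.532, 0.0, 0.847], [-0.847, 0.0, -0.532], [-0.0, -1.0, 0.0]]
wrist_force: [0.9, 0.3, -0.5]
width: 0.0852
{'clock': 5.85, 'q': [-0.529, 0.376, -0.015, 1.18, 0.0, 1.602], 'eef_pos': [0.472, -0.276, 0.153], 'tcp_rot': [[-0.532, 0.0, 0.847], [-0.847, 0.0, -0.532], [-0.0, -1.0, 0.0]], 'wrist_force': [0.851, 0.29, -0.55], 'width': 0.085}
yellow [257.7  35.6] [239, 14, 39, 44, 1319]
red [256.2 192.2] [247, 176, 20, 32, 521]
green [355.4 163.4] [339, 149, 33, 30, 377]
[256.8031822   35.83050337] [259.14752777 196.63549256]
```

View pics/w4.png

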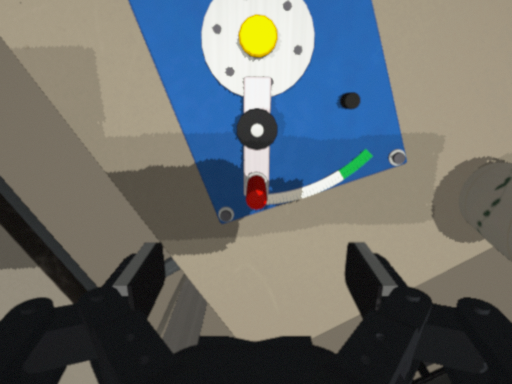

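The post is centred between the jaws (red at (256,192)). Now I descend and grip it.

```bash
python3 -m creep '[{"dx":0,"dy":0,"dz":-0.04,"ax":0,"ay":0,"az":0},{"dx":0,"dy":0,"dz":-0.08,"ax":0,"ay":0,"az":0},{"dx":0,"dy":0,"dz":-0.101,"ax":0,"ay":0,"az":0},{"dx":0,"dy":0,"dz":-0.101,"ax":0,"ay":0,"az":0},{"dx":0,"dy":0,"dz":-0.101,"ax":0,"ay":0,"az":0}]' 0
python3 -m creep '[{"dx":0,"dy":0,"dz":0,"ax":0,"ay":0,"az":0},{"dx":0,"dy":0,"dz":0,"ax":0,"ay":0,"az":0},{"dx":0,"dy":0,"dz":0,"ax":0,"ay":0,"az":0},{"dx":0,"dy":0,"dz":0,"ax":0,"ay":0,"az":0},{"dx":0,"dy":0,"dz":0,"ax":0,"ay":0,"az":0},{"dx":0,"dy":0,"dz":0,"ax":0,"ay":0,"az":0},{"dx":0,"dy":0,"dz":0,"ax":0,"ay":0,"az":0},{"dx":0,"dy":0,"dz":0,"ax":0,"ay":0,"az":0}]' 1 50
python3 - <<'E'
import numpy as np
# arc rows about the pivot; start angle -122.2deg
P=np.array([.534,-.178]);a0=np.radians(-122.2);f=lambda a:P+.115*np.array([np.cos(a),np.sin(a)])
for s in np.arange(.06,.79,.06): print(round(s,2),(f(a0+s)-f(a0)).round(4))
E
```

```text
clock: 6.4
eef_pos: [0.4727, -0.2739, 0.0518]
tcp_rot: [[-0.528, -0.001, 0.849], [-0.849, 0.001, -0.528], [-0.0, -1.0, -0.001]]
wrist_force: [-0.8, -0.0, 0.3]
width: 0.0854
clock: 7.2
eef_pos: [0.473, -0.2755, 0.0526]
tcp_rot: [[-0.53, 0.002, 0.848], [-0.848, -0.001, -0.53], [0.0, -1.0, 0.002]]
wrist_force: [2.4, -1.0, 3.5]
width: 0.0144
0.06 [ 0.0059 -0.0035]
0.12 [ 0.0121 -0.0066]
0.18 [ 0.0184 -0.0094]
0.24 [ 0.0249 -0.0118]
0.3 [ 0.0315 -0.0138]
0.36 [ 0.0382 -0.0153]
0.42 [ 0.045  -0.0165]
0.48 [ 0.0519 -0.0173]
0.54 [ 0.0588 -0.0177]
0.6 [ 0.0657 -0.0176]
0.66 [ 0.0725 -0.0171]
0.72 [ 0.0794 -0.0163]
0.78 [ 0.0862 -0.015 ]
```

```bash
python3 -m creep '[{"dx":0.003,"dy":-0.0018,"dz":0,"ax":0,"ay":0,"az":0.03},{"dx":0.0059,"dy":-0.0035,"dz":0,"ax":0,"ay":0,"az":0.06},{"dx":0.0121,"dy":-0.0066,"dz":0,"ax":0,"ay":0,"az":0.12},{"dx":0.0184,"dy":-0.0094,"dz":0,"ax":0,"ay":0,"az":0.18},{"dx":0.0249,"dy":-0.0118,"dz":0,"ax":0,"ay":0,"az":0.24},{"dx":0.0315,"dy":-0.0138,"dz":0,"ax":0,"ay":0,"az":0.3},{"dx":0.0315,"dy":-0.0138,"dz":0,"ax":0,"ay":0,"az":0.3}]' 1 50
```

```text
clock: 7.9
eef_pos: [0.5019, -0.2889, 0.0524]
tcp_rot: [[-0.256, -0.003, 0.967], [-0.967, -0.0, -0.256], [0.001, -1.0, -0.003]]
wrist_force: [-4.6, -0.1, 9.5]
width: 0.0143
```

```bash
python3 -m creep '[{"dx":0.0067,"dy":-0.0015,"dz":0,"ax":0,"ay":0,"az":0.06},{"dx":0.0135,"dy":-0.0027,"dz":0,"ax":0,"ay":0,"az":0.12},{"dx":0.0204,"dy":-0.0035,"dz":0,"ax":0,"ay":0,"az":0.18},{"dx":0.0273,"dy":-0.0039,"dz":0,"ax":0,"ay":0,"az":0.24},{"dx":0.0342,"dy":-0.0038,"dz":0,"ax":0,"ay":0,"az":0.3},{"dx":0.041,"dy":-0.0033,"dz":0,"ax":0,"ay":0,"az":0.36},{"dx":0.0479,"dy":-0.0025,"dz":0,"ax":0,"ay":0,"az":0.42},{"dx":0.0513,"dy":-0.0019,"dz":0,"ax":0,"ay":0,"az":0.45},{"dx":0.0513,"dy":-0.0019,"dz":0,"ax":0,"ay":0,"az":0.45},{"dx":0.0513,"dy":-0.0019,"dz":0,"ax":0,"ay":0,"az":0.45}]'
python3 look.py w5
python3 - <<'E'
from h import *
o=get_obs();p=np.array(o["eef_pos"])
print("swing est",np.arctan2(p[1]+.178,p[0]-.534)+np.radians(122.2),np.hypot(p[1]+.178,p[0]-.534),o["wrist_force"])
a=[cv2.imread("pics/w5.png")]
for n,(x,y) in(("top",(345,225)),("scene",(335,235))):
    im=capture(n);cv2.imwrite(f"pics/{n}5.png",im);a.append(cv2.resize(im[y-45:y+45,x-60:x+60],(512,384),interpolation=cv2.INTER_CUBIC))
v=np.vstack([np.hstack([a[0],a[1]]),np.hstack([a[2],a[2]*0])]);cv2.imwrite("pics/v5.png",cv2.resize(v,(800,600)))
E
```

```text
clock: 8.9
eef_pos: [0.5513, -0.2924, 0.0524]
tcp_rot: [[0.189, -0.006, 0.982], [-0.982, -0.003, 0.189], [0.002, -1.0, -0.007]]
wrist_force: [-8.3, -4.4, 9.5]
width: 0.0146
{'clock': 8.9, 'q': [-0.485, 0.609, 0.088, 1.054, -0.006, 0.896], 'eef_pos': [0.551, -0.292, 0.052], 'tcp_rot': [[0.189, -0.006, 0.982], [-0.982, -0.003, 0.189], [0.002, -1.0, -0.007]], 'wrist_force': [-8.293, -4.411, 9.494], 'width': 0.015}
yellow [268.5  14.2] [236, 0, 66, 35, 1772]
red [254.3 261.3] [237, 223, 36, 74, 2109]
[265.32726471 -10.57521999] [ 70.83717606 208.72762766]
swing est 0.7114866869276082 0.11566223036477084 [-9.62886269 -5.1850022   9.12934018]
```

View pics/v5.png

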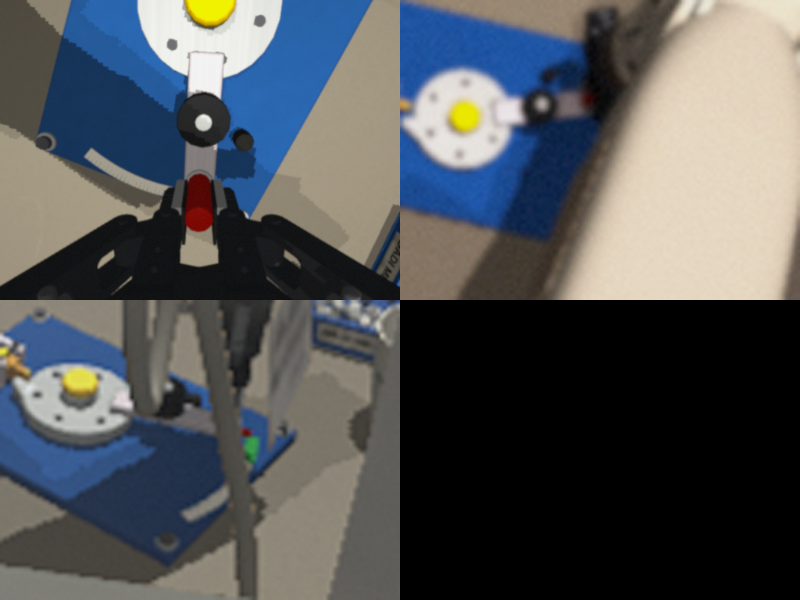

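The composite shows the red pointer at the green band (lower panel, about (247,433)–(250,450)). The arm is short of the black stop by about 12 mm, so swing is about 0.71. The jaws hold the red post and the cap is seated. Handing in.

```bash
python3 -c "
from workcell import *
print(hand_in()); o=get_obs(); print(o['clock'],o['eef_pos'],o['wrist_force'],o['width'])"
```

```text
the job is handed in; nothing more can be done
None
the job is handed in; nothing more can be done
```

I pressed the cap home first. Then I gripped the red post and swung the tensioner arm back past the pawl's click point, and handed in at about 9 s with the fingers still holding it.

- **Cap:** with the fingers on it, the tip stopped at 46.9 mm (47 mm is home). It stayed there while the push rose from 11 to 21 N, well above the 8 N friction.
- **Arm:** the fingertip position put the swing at about 0.71 rad. The gap to the stop in the wrist picture agreed, and the scene picture showed the red pointer at the green. The grip was set to 50 N, with the fingers reading 14.6 mm on the 16 mm post. The arm's spring was pushing back with about 10 N.
- **Not confirmed:** I did not see the pawl itself snap in; that rests on the swing being well past 0.56. The wrist also read about 9.5 N upward while holding the post, which I did not explain. My only check on the other bench items was that no move went near them.
- **Refused move:** the first move command was refused because its rows lacked some keys. Nothing moved, and I resent it complete.

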